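# Set the mixer's speed selector and start it

## Robot

A 6-joint arm with a two-finger parallel gripper is mounted at the origin on a cart in front of the work surface, level with it; the furniture and walls round the work are solid. World frame = base frame: x ahead of the robot, y to its left, z up, the work surface at z = 0. Lengths are in m, angles in rad, forces in N, time in s.
With the tool pointing down it reaches from about 0.3 to 0.875 m from the base axis. Payload 4.2 kg.
Tool frame: the origin (TCP) lies at the very end of the fingers, on their centre line; the grasp point (between the pads) lies 19 mm behind it; z points along the fingers, y is the line along which they close (so a half turn about z gives the same grasp; the last joint's range is limited). The gripper opens to 85 mm and grips with 20 to 120 N. Pads are 22 mm wide; open, the fingers measure 114 mm over their backs; the gripper's body (76 mm by 85 mm) begins 54 mm behind the grasp point. The pads swing forward as they close: fully open they stand 13 mm farther back than shut.
Start: joints at [1.321, 0.32, 1.565, -0, 1.257, -0.02], TCP at [0.131, 0.56, 0.231] pointing down, gripper open.
Joint ranges: [-3.11, 3.11], [-0.84, 2.01], [0.21, 2.61], [-1.34, 4.49], [0.05, 2.63], [-2.56, 2.56]. Speed limits (rad/s): [2.57, 2.57, 3.14, 3.14, 3.14, 3.14].

## Interface

Orientations are given as a rotation vector (axis times angle).
In Python, from bench import observe, optics, ticket gives the robot as it stands.
- The arm moves only by the shell command python3 -m inch 'ROWS' [OPENING] [FORCE]. ROWS is JSON, a list of rows, each a list of 6 numbers: the shift along the tool's x, y, z in m, then the turn, a rotation vector about the tool's x, y, z in rad. A call has 1 to 10 rows; each row is the pose to reach, as a shift and turn from the pose commanded when the call began, along the tool's axes at that moment; what a row does not reach only later rows make up. A row lasts 1/8 s, in which the tool goes at most 62.5 mm and 10.7 degrees, less where a joint would pass 70% of its speed; a pose out of reach is approached as far as the arm can. A call with a gripper value outside its range is refused whole. OPENING is the finger opening in m, from 0 to 0.0854, set as the call begins (- or left out, the last holds). The fingers move at their own pace and stop on an object; FORCE is the grip in N (left out, the last holds). Time passes only in rows, so rows that repeat a pose let the fingers close. It gives the time, the measured TCP pose, the force, the opening and the grip force at its end, in the units of the state.
- observe(): the state, without advancing time (a new reading comes with each control period).
- optics.read_camera(name): name is "scene" or "top"; returns a dict with "frame" (420x560x3 uint8, red, green, blue), "range_z" (420x560 float32, m along the optical axis (not along the pixel's ray), 0 where there is no reading), "mtx" (3x3 intrinsics, pixels), "camera_from_world" (4x4, takes a point from world to camera coordinates). Camera axes: x right, y up, looking along -z (the intrinsics and any distortion apply to the point x, -y, -z); pixel columns grow to the right and rows downward; lengths in m; the calibration is good to about 2 mm. A picture is of the moment at which its call begins.
- ticket.close_job(): hands the job in; it is judged then, once.
The state is a dict: "clock": time; "joint_pos": joint angles; "qd": joint speeds; "tau": joint torques, N m; "tcp_pos": TCP position; "ee_rot": TCP orientation; "contact_force": force on the tool from outside, world axes, zero at the start; "moment": the same for the moment, N m; "finger_gap": finger opening in m; "grasp_force": force on a finger pad.
Only numpy, scipy, OpenCV 4.12 (cv2) and the standard library are available. Lean on these libraries where they do the work, as an engineer would, in place of code of your own. Each camera call takes 0.05 s, during which the arm holds its last target. There are 200 camera calls.

## Task

With a fingertip, turn the bench mixer's speed selector click by click until it points at the green peg, and take the finger away so that it rests in that click. Then press the blue start button all the way down and let go. Push gently, do not pinch or lift anything, do not press start before the selector points at the green peg, and leave the cup, the dropper bottle and the gold cap on the mixer where they are.

Things in the scene. Friction and masses are not known exactly. Their poses are not given: they have to be found in the camera images.
- mixer: Fixed low white bench mixer, casing x -85 to +195 mm, y -85 to +165 mm; grey control panel on the robot's side, 44 mm above the table. Origin: on the table under the selector's axis; z up, x towards the round steel platform (100 mm across, 53 mm high, centre at x 142, y 40 mm) that carries the cup. Its place and yaw (up to 0.25 rad) vary.
- selector (a joint): Selector angle, rad; 0: pointer along the mixer's +x, positive counter-clockwise from above. Seven clicks 0.628 rad (36 degrees) apart, -1.885 to +1.885, each with a white tick; stops at +-1.96. Let go past half-way, it springs on into the next click. Turning it over takes about 0.1 N m (2.5 N at 45 mm from the axis). Starts in one of the three middle clicks.
- axis (a point): Top centre of the selector, on its vertical axis, 76 mm above the table. The selector is black: a round knob 30 mm across with a pointer arm, upright-sided, 12 mm wide, 48 to 76 mm above the table, standing free of the knob from 15 to 52 mm from the axis, with a white line on top.
- pointer (a point): Middle of the end face of the selector's pointer arm, 52 mm from the axis, 62 mm above the table; its x axis points outward along the arm, z up.
- green_mark (a point): Top centre of the green peg, a fixed disc 18 mm across, its top 49 mm above the table (5 mm over the panel), 70 mm from the selector's axis beside one of the four outer clicks (-1.885, -1.257, 1.257 or 1.885 rad); three equal white pegs stand beside the other three. Which one is green varies.
- start (a joint): Travel of the blue start button in m: 0 up, 0.006 fully down; counted as pressed above 0.004; it springs back. Fully down takes 5 N.
- start_top (a point): Centre of the top of the blue start button, 28 mm across, in a black housing on the panel, 130 mm along the mixer's y from the selector's axis; pressed straight down.
- cup: Empty steel cup, loose, 65 mm across and 66 mm high, standing on the mixer's platform; origin at the centre of its underside. To be left alone.
- dropper: Small white dropper bottle with a black top, loose, 21 mm across, 66 mm high, standing on the mixer's white casing (42 mm above the table) to the right of the cup; origin at the centre of its underside. To be left alone.
- cap: Gold screw cap, loose, 47 mm across, 19 mm high, lying on the mixer's casing to the left of the cup; origin at the centre of its underside. To be left alone.

How it is judged:
On the way, in this order (a step that is already met when the one before it is completed fails the run):
1. the selector rests in the click at the green peg, let go (y of green_mark in the frame of pointer between -0.008 and 0.008 m and x of green_mark in the frame of pointer above 0 m and contact force between the fingers and selector below 0.3 N and velocity of joint selector between -0.1 and 0.1 rad/s), for 0.2 s.
2. the start button is pressed down (y of green_mark in the frame of pointer between -0.008 and 0.008 m and x of green_mark in the frame of pointer above 0 m and value of joint start above 0.004 m), for 0.05 s.
At the end, for the whole second after the job is handed in: Selector at rest in the green peg's click (pointer within 8 mm sideways of the peg), start button pressed over 4 mm after that and up again (under 1 mm); cup upright within 20 mm of its start; dropper bottle and cap within 20 mm of theirs (y of green_mark in the frame of pointer between -0.008 and 0.008 m and x of green_mark in the frame of pointer above 0 m and value of joint start below 0.001 m and distance of each of cup, dropper, cap from where it was at the start of the episode below 0.02 m and angle between cup's own z axis and vertical below 0.2 rad and linear speed of cup below 0.01 m/s); the robot touches nothing.
It fails at once if the start button is pressed while the selector does not point at the green peg (value of joint start above 0.003 m and not (y of green_mark in the frame of pointer between -0.008 and 0.008 m and x of green_mark in the frame of pointer above 0 m)).
It fails at once if the selector is pushed or gripped with more than 25 N (contact force between the fingers and selector above 25 N).
It fails at once if the button is pushed with more than 30 N (contact force between the fingers and start above 30 N).
It fails at once if the cup is pushed more than 20 mm, lifted or tipped (distance of cup from where it was at the start of the episode above 0.02 m or angle between cup's own z axis and vertical above 0.2 rad).
It fails at once if the dropper bottle or cap is moved more than 20 mm (distance of any of dropper, cap from where it was at the start of the episode above 0.02 m).
It also fails if it takes over 61 s, if anything falls off the work surface, if the arm or the gripper's body presses on something with over 40 N, if the wrist force passes 120 N, or if a joint passes its speed limit or range.

## Working session

There is one attempt and no reset: what is moved stays moved. The work goes in short steps, Python scripts to look and compute and a shell command to move; the robot and the scene stay as the last step left them, time stands still between calls to the robot, and variables do not carry over. Pictures are saved under pics/ and viewed, at most 10 in all, crops included, and the job is handed in when it is done.

```bash
ls; mkdir -p pics
python3 - <<'E'
from bench import observe, optics
import cv2,numpy as np
s=observe();print(s)
for n in("top","scene"):
    c=optics.read_camera(n);cv2.imwrite(f"pics/{n}0.png",c["frame"][:,:,::-1]);np.savez(f"{n}0.npz",**{k:c[k] for k in("frame","range_z","mtx","camera_from_world")});print(c.keys(),c["mtx"],c["camera_from_world"])
E
```

```text
pics
{'clock': 0.0, 'joint_pos': array([ 1.32096710e+00,  3.20310765e-01,  1.56571590e+00, -5.31712231e-06,
        1.25742066e+00, -2.00174513e-02]), 'qd': array([-6.20654776e-04,  1.00382749e-03, -9.86956498e-04,  1.19733853e-03,
       -2.47648700e-04, -3.81975022e-05]), 'tau': array([-3.37330042e-03, -4.15516269e+01, -2.34160459e+01, -1.89604530e-04,
        7.82652962e-03, -9.25533996e-07]), 'tcp_pos': array([0.13086845, 0.55939503, 0.23045713]), 'ee_rot': array([-3.60162901e-01, -3.12063179e+00,  2.88767849e-03]), 'contact_force': array([-0.44476399,  0.23923778,  0.67457892]), 'moment': array([-0.02433524, -0.01668877, -0.02794662]), 'grasp_force': 0.0, 'finger_gap': 0.08533921927355627}
dict_keys(['frame', 'range_z', 'mtx', 'camera_from_world']) [[500.58574407   0.         281.72818217]
 [  0.         500.58574407 207.07878594]
 [  0.           0.           1.        ]] [[-0.01386454 -0.99948017  0.02910598  0.10020143]
 [ 0.98435886 -0.00853039  0.17596838 -0.57620525]
 [-0.17562862  0.03109045  0.98396543 -0.83818284]
 [ 0.          0.          0.          1.        ]]
dict_keys(['frame', 'range_z', 'mtx', 'camera_from_world']) [[461.41856981   0.         278.43681834]
 [  0.         461.41856981 204.44751603]
 [  0.           0.           1.        ]] [[-0.83912491 -0.54383176  0.01078891  0.55228953]
 [ 0.3686615  -0.55403169  0.74641649 -0.18978036]
 [-0.3999476   0.63031413  0.66539163 -0.75838303]
 [ 0.          0.          0.          1.        ]]
```

View pics/top0.png

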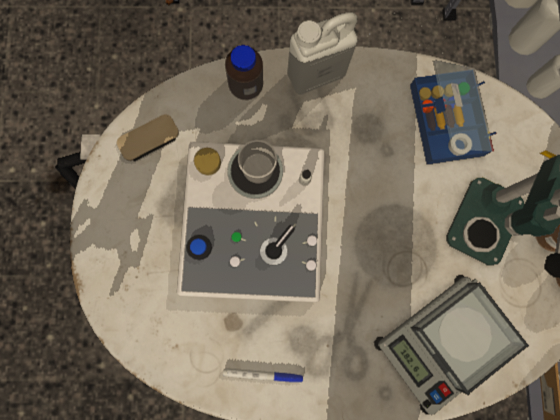

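View pics/scene0.png

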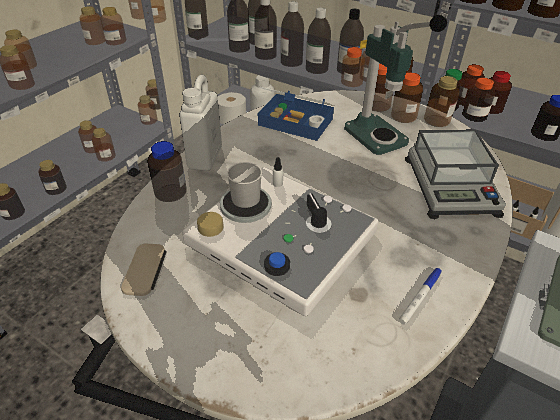

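The top view shows the knob near (270,252) with its arm towards (292,228), the green peg at (237,237), white pegs at (235,262), (312,240) and (311,265), and the button at (198,247). The cup is at (257,163), the dropper at (306,176) and the cap at (207,160). The scene view agrees with this. The green peg is up-left, so it looks like the +1.257 click, with the selector starting at -0.628.

```bash
cat > h.py <<'E'
import numpy as np
def ray(c,u,v,z):
    T=c["camera_from_world"];K=c["mtx"];R=T[:3,:3];t=T[:3,3]
    d=np.array([(u-K[0,2])/K[0,0],-(v-K[1,2])/K[1,1],-1.]);o=-R.T@t;w=R.T@d
    return o+w*(z-o[2])/w[2]
def blob(c,mask,roi):
    x0,x1,y0,y1=roi;ys,xs=np.nonzero(mask[y0:y1,x0:x1]);return xs.mean()+x0,ys.mean()+y0,len(xs)
def cloud(c):
    d=c["range_z"];v,u=np.indices(d.shape);K=c["mtx"];T=c["camera_from_world"]
    p=np.stack([(u-K[0,2])/K[0,0]*d,-(v-K[1,2])/K[1,1]*d,-d],-1)
    return (p-T[:3,3])@T[:3,:3]
E
python3 - <<'E'
import numpy as np
from h import *
c=np.load("top0.npz");f=c["frame"].astype(int);r,g,b=f[...,0],f[...,1],f[...,2]
P={}
def m(n,mask,roi,z):
    u,v,k=blob(c,mask,roi);P[n]=ray(c,u,v,z);print(n,round(u,1),round(v,1),k,P[n].round(4))
m("green",(g>r+40)&(g>b+30),(225,250,225,250),.049)
m("blue",(b>r+60)&(b>g+30),(180,215,230,262),.060)
w=(r>140)&(g>120)
for i,roi in enumerate([(228,243,255,270),(305,320,233,248),(304,319,258,273)]): m("w%d"%i,w,roi,.049)
A=[P[k][:2] for k in("green","w0","w1","w2")]
# model fit: pegs at angles
from scipy.optimize import least_squares
ang=[1.257,1.885,-1.257,-1.885]
def pts(q):
    return np.array([[q[0]+.07*np.cos(a+q[2]),q[1]+.07*np.sin(a+q[2])] for a in ang]+[[q[0]-.13*np.sin(q[2]),q[1]+.13*np.cos(q[2])]])
obs=np.array(A+[P["blue"][:2]])
s=least_squares(lambda q:(pts(q)-obs).ravel(),[.5,0.1,0]);print(s.x.round(4),(pts(s.x)-obs).round(4).tolist())
W=cloud(c);q=s.x
sel=(abs(W[...,2]-.074)<.008)&(np.hypot(W[...,0]-q[0],W[...,1]-q[1])<.06)
p=W[sel];dd=p[:,:2]-q[:2];rr=np.hypot(*dd.T);print(len(p),p[:,2].mean());far=dd[rr>.025];print("arm ang",np.arctan2(far[:,1].mean(),far[:,0].mean())-q[2],rr.max())
print("btn z",np.median(W[240:254,193:204,2]),"blue",W[247,198],"panel",np.median(W[275:285,225:260,2]))
R=np.array([[np.cos(q[2]),-np.sin(q[2])],[np.sin(q[2]),np.cos(q[2])]])
k=(W[...,2]>.08)&(np.hypot(W[...,0]-q[0],W[...,1]-q[1])<.22)
L=(W[k][:,:2]-q[:2])@R
for (a,bb) in [(-.2,-0.0),(0,.1),(.1,.2)]:
    t=(L[:,1]>a)&(L[:,1]<bb);print(a,bb,t.sum(),L[t].min(0) if t.any() else'',L[t].max(0) if t.any() else '',W[k][t][:,2].max() if t.any() else '')
E
```

```text
green 236.0 236.6 77 [0.5257 0.1745 0.049 ]
blue 197.6 246.4 200 [0.508  0.2397 0.06  ]
w0 234.8 261.2 86 [0.4827 0.1765 0.049 ]
w1 313.6 240.5 125 [0.5172 0.0385 0.049 ]
w2 312.5 265.1 125 [0.4743 0.0414 0.049 ]
[ 0.5     0.1082 -0.061 ] [[-0.0, -0.0012], [-0.0002, -0.0005], [0.0003, 0.0019], [0.0, 0.0016], [-0.0, -0.0018]]
360 0.07465149151753715
arm ang -0.5999463298876268 0.050426077514783514
btn z 0.06501153133108248 blue [0.50659871 0.23850031 0.06375911] panel 0.0431309520853992
-0.2 -0.0 81 [ 0.12202886 -0.05554671] [ 0.13588408 -0.03812916] 0.10946333558919522
0 0.1 1511 [-0.07929212  0.00477112] [0.17665472 0.06872449] 0.9232203809676098
0.1 0.2 0
```

The peg and button fit agrees to about 2 mm: axis at (0.500, 0.108), yaw -0.061, selector at -0.628, green peg at +1.257 (three clicks counter-clockwise). Next I go to a hover point on the arm's clockwise side with the fingers shut.

```bash
cat >> h.py <<'E'
from scipy.spatial.transform import Rotation as Ro
AX=np.array([.500,.108]);YAW=-.061
def delta(s,xyz,yang):
    "tool-frame shift and turn to world xyz, tool down with y axis at angle yang"
    R=Ro.from_rotvec(s["ee_rot"]);y=np.array([np.cos(yang),np.sin(yang),0]);z=np.array([0,0,-1.]);
    G=Ro.from_matrix(np.stack([np.cross(y,z),y,z],1))
    return np.r_[R.inv().apply(np.array(xyz)-s["tcp_pos"]),(R.inv()*G).as_rotvec()].round(4).tolist()
def finger(a,gap,rad=.040):
    "finger centre and tool y angle for arm at selector angle a, centre gap m behind the arm's mid line"
    w=a+YAW;return AX+rad*np.array([np.cos(w),np.sin(w)])-gap*np.array([-np.sin(w),np.cos(w)]),w+np.pi/2
E
python3 - <<'E'
from h import *;from bench import observe
p,t=finger(-.628,.036);print(p,t,delta(observe(),[*p,.13],t))
E
```

```text
[0.50798772 0.05478162] 0.8817963267948965 [-0.4822, -0.4053, 0.1012, -0.0015, 0.0003, 0.4592]
```

```bash
python3 -m inch '[[-0.482,-0.405,0,0,0,0.459],[-0.482,-0.405,0,0,0,0.459],[-0.482,-0.405,0,0,0,0.459],[-0.482,-0.405,0,0,0,0.459],[-0.482,-0.405,0,0,0,0.459],[-0.482,-0.405,0,0,0,0.459],[-0.482,-0.405,0,0,0,0.459],[-0.482,-0.405,0,0,0,0.459],[-0.482,-0.405,0,0,0,0.459],[-0.482,-0.405,0,0,0,0.459]]' 0 20
python3 - <<'E'
from h import *;from bench import observe
p,t=finger(-.628,.036);print(observe()["finger_gap"],delta(observe(),[*p,.13],t))
E
```

```text
clock: 1.35
tcp_pos: [0.5061, 0.0575, 0.2311]
ee_rot: [-1.061, -2.957, -0.001]
contact_force: [1.3, 0.8, -0.9]
finger_gap: -0.0001
grasp_force: 0.0
-9.651704853850192e-05 [-0.0032, -0.001, 0.1011, 0.0002, -0.0004, -0.0002]
```

```bash
python3 -m inch '[[-0.003,-0.001,0.05,0,0,0],[-0.003,-0.001,0.08,0,0,0],[-0.003,-0.001,0.1,0,0,0],[-0.003,-0.001,0.1,0,0,0]]'
python3 - <<'E'
from h import *;from bench import observe,optics;import cv2
p,t=finger(-.628,.036);print(delta(observe(),[*p,.058],t))
a,b=[optics.read_camera(n)["frame"] for n in("scene","top")]
a=cv2.resize(a[150:300,180:400],(800,545));cv2.imwrite("pics/s1.png",a[...,::-1])
b=cv2.resize(b[140:310,160:340],(600,567));cv2.imwrite("pics/t1.png",b[...,::-1])
E
```

```text
clock: 1.85
tcp_pos: [0.5056, 0.0565, 0.1296]
ee_rot: [-1.06, -2.953, 0.003]
contact_force: [0.3, 0.2, 0.4]
finger_gap: -0.0002
grasp_force: 0.0
[-0.0032, 0.0004, 0.0716, -0.0031, -0.0033, 0.0]
```

View pics/s1.png

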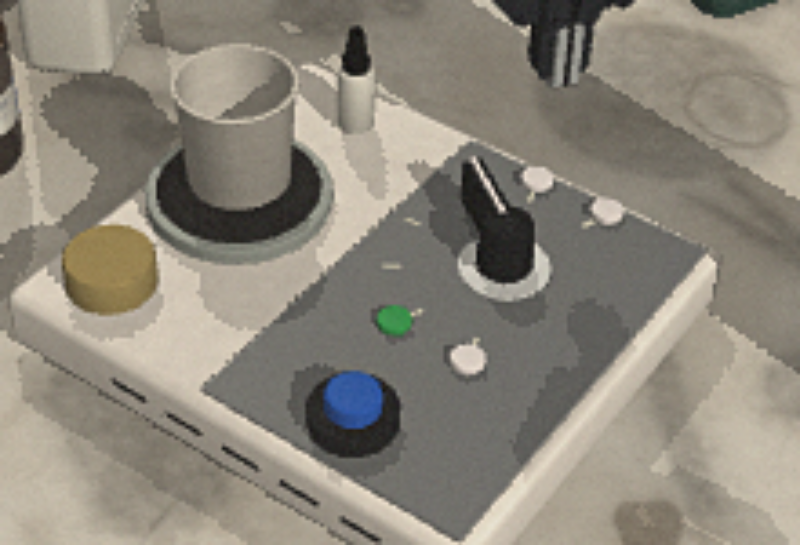

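The close crop shows the pointer arm at (485,190), the shut fingertips at (560,70) above and clockwise of it, the green peg at (395,320) and the button at (352,400). The way down is clear, so I descend.

```bash
python3 -m inch '[[-0.002,0,0.04,0,0,0],[-0.002,0,0.06,0,0,0],[-0.002,0,0.071,0,0,0],[-0.002,0,0.071,0,0,0]]'
python3 - <<'E'
from h import *;from bench import observe
s=observe()
for a in np.linspace(-.628,1.257,13): 
    p,t=finger(a,.0205);print(round(a,2),delta(s,[*p,.058],t))
E
```

```text
clock: 2.45
tcp_pos: [0.5089, 0.0556, 0.0606]
ee_rot: [1.06, 2.957, 0.0]
contact_force: [-0.2, -0.7, 0.1]
finger_gap: 0.0005
grasp_force: 0.0
-0.63 [0.0002, 0.0143, 0.0026, 0.0004, 0.0002, 0.0003]
-0.47 [-0.0026, 0.0208, 0.0026, 0.0003, 0.0003, -0.1568]
-0.31 [-0.0042, 0.0277, 0.0026, 0.0003, 0.0003, -0.3138]
-0.16 [-0.0048, 0.0347, 0.0026, 0.0003, 0.0003, -0.4709]
0.0 [-0.0043, 0.0418, 0.0026, 0.0003, 0.0003, -0.628]
0.16 [-0.0026, 0.0486, 0.0026, 0.0002, 0.0004, -0.7851]
0.31 [0.0, 0.0551, 0.0026, 0.0002, 0.0004, -0.9422]
0.47 [0.0037, 0.0612, 0.0026, 0.0002, 0.0004, -1.0993]
0.63 [0.0083, 0.0665, 0.0026, 0.0002, 0.0004, -1.2563]
0.79 [0.0136, 0.0711, 0.0026, 0.0001, 0.0004, -1.4134]
0.94 [0.0196, 0.0748, 0.0026, 0.0001, 0.0005, -1.5705]
1.1 [0.0261, 0.0776, 0.0026, 0.0001, 0.0005, -1.7276]
1.26 [0.033, 0.0792, 0.0026, 0.0, 0.0005, -1.8847]
```

```bash
python3 -m inch '[[0,0.007,0.002,0,0,0],[0,0.012,0.002,0,0,0],[-0.001,0.017,0.002,0,0,-0.07],[-0.002,0.021,0.002,0,0,-0.157],[-0.003,0.024,0.002,0,0,-0.235],[-0.004,0.028,0.002,0,0,-0.314],[-0.0045,0.031,0.002,0,0,-0.39],[-0.005,0.035,0.002,0,0,-0.47],[-0.0045,0.038,0.002,0,0,-0.55],[-0.0045,0.038,0.002,0,0,-0.55]]'
cat > look.py <<'E'
import sys,cv2;from h import *;from bench import observe,optics
c=optics.read_camera("top");W=cloud(c);q=[*AX,YAW]
f=c["frame"].astype(int)
b=optics.read_camera("scene")["frame"]
cv2.imwrite(f"pics/{sys.argv[1]}.png",np.vstack([cv2.resize(x,(600,300)) for x in(c["frame"][190:290,180:380],b[170:280,200:420])])[...,::-1])
s=observe();print(s["tcp_pos"],s["contact_force"].round(2))
E
python3 look.py l1
```

```text
clock: 3.7
tcp_pos: [0.5368, 0.0824, 0.0587]
ee_rot: [0.218, 3.133, 0.001]
contact_force: [0.2, -0.8, 0.0]
finger_gap: -0.0001
grasp_force: 0.0
[0.53639637 0.08211807 0.05855886] [-0.84 -1.16 -0.13]
```

View pics/l1.png

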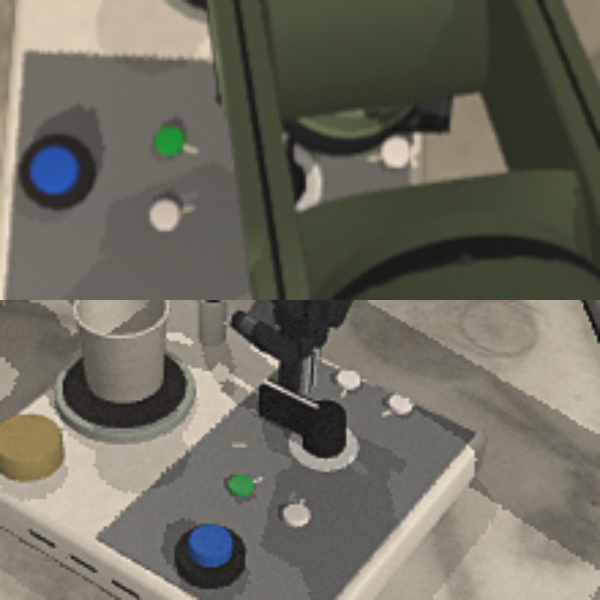

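The arm hides the selector in the top view. In the scene view it runs from the knob at (322,425) to (270,400), towards the platform, which is click 0, with the fingers behind it. I continue.

Run:
```python
from h import *;from bench import observe
s=observe()
for a in [0,.157,.314,.471,.55,.628,.785,.942,1.1,1.178,1.257]: 
    p,t=finger(a,.0205);print(round(a,2),delta(s,[*p,.058],t))
```

```text
0 [-0.0018, 0.0033, 0.0006, 0.0002, 0.0005, -0.0788]
0.16 [-0.004, 0.01, 0.0006, 0.0002, 0.0005, -0.2358]
0.31 [-0.0052, 0.0169, 0.0006, 0.0001, 0.0005, -0.3928]
0.47 [-0.0052, 0.024, 0.0006, 0.0001, 0.0005, -0.5498]
0.55 [-0.0048, 0.0275, 0.0006, 0.0, 0.0005, -0.6288]
0.63 [-0.0041, 0.0309, 0.0006, 0.0, 0.0006, -0.7068]
0.79 [-0.0019, 0.0377, 0.0006, -0.0, 0.0006, -0.8638]
0.94 [0.0013, 0.0439, 0.0006, -0.0001, 0.0006, -1.0208]
1.1 [0.0054, 0.0497, 0.0006, -0.0001, 0.0006, -1.1788]
1.18 [0.0078, 0.0523, 0.0006, -0.0001, 0.0006, -1.2568]
1.26 [0.0104, 0.0547, 0.0006, -0.0002, 0.0006, -1.3358]
```

```bash
python3 -m inch '[[-0.002,0.003,0,0,0,-0.08],[-0.003,0.007,0,0,0,-0.16],[-0.004,0.01,0,0,0,-0.235],[-0.005,0.0135,0,0,0,-0.31],[-0.005,0.017,0,0,0,-0.39],[-0.005,0.0205,0,0,0,-0.47],[-0.005,0.024,0,0,0,-0.55],[-0.005,0.0265,0,0,0,-0.61],[-0.005,0.0265,0,0,0,-0.61]]'
python3 - <<'E'
from h import *;from bench import observe
s=observe()
for a in [.55,.628,.785,.942,1.1,1.178,1.257]: 
    p,t=finger(a,.0205);print(round(a,2),delta(s,[*p,.058],t))
E
```

```text
clock: 4.92
tcp_pos: [0.5448, 0.1076, 0.0584]
ee_rot: [-0.731, 3.055, 0.0]
contact_force: [-0.4, -0.6, -0.3]
finger_gap: 0.0002
grasp_force: 0.0
0.55 [-0.0006, 0.0009, 0.0004, -0.0, 0.0002, -0.0191]
0.63 [-0.002, 0.0041, 0.0004, -0.0, 0.0002, -0.0971]
0.79 [-0.0041, 0.0109, 0.0004, -0.0, 0.0002, -0.2541]
0.94 [-0.0051, 0.0179, 0.0004, -0.0001, 0.0002, -0.4111]
1.1 [-0.005, 0.025, 0.0004, -0.0001, 0.0002, -0.5691]
1.18 [-0.0045, 0.0284, 0.0004, -0.0001, 0.0002, -0.6471]
1.26 [-0.0037, 0.0319, 0.0004, -0.0001, 0.0002, -0.7261]
```

Next I push the last click, then draw the finger back 15 mm along -y of the turned tool so the selector is free.

```bash
python3 -m inch '[[-0.002,0.004,0,0,0,-0.1],[-0.003,0.0075,0,0,0,-0.175],[-0.004,0.011,0,0,0,-0.25],[-0.005,0.0145,0,0,0,-0.33],[-0.005,0.018,0,0,0,-0.41],[-0.005,0.0215,0,0,0,-0.49],[-0.005,0.025,0,0,0,-0.57],[-0.0045,0.027,0,0,0,-0.62],[-0.0045,0.027,0,0,0,-0.62]]'
python3 -m inch '[[0,-0.006,0,0,0,0],[0,-0.012,0,0,0,0],[0,-0.015,0,0,0,0],[0,-0.015,0,0,0,0]]'
python3 look.py l2
```

```text
clock: 6.05
tcp_pos: [0.5365, 0.1336, 0.0584]
ee_rot: [-1.628, 2.687, 0.0]
contact_force: [-0.5, -0.2, 0.9]
finger_gap: -0.0002
grasp_force: 0.0
clock: 6.55
tcp_pos: [0.5502, 0.1265, 0.0583]
ee_rot: [-1.629, 2.686, 0.0]
contact_force: [-0.3, -0.3, 0.6]
finger_gap: -0.0002
grasp_force: 0.0
[0.5497421  0.12659977 0.05820836] [-0.37 -0.04 -0.16]
```

View pics/l2.png

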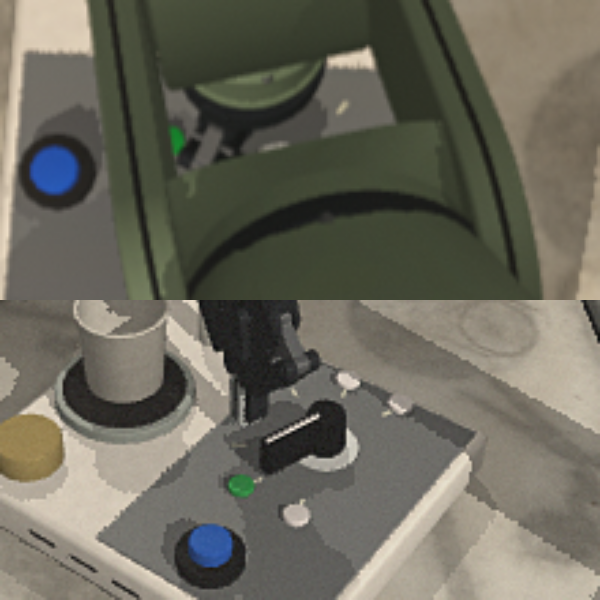

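The selector now points at the green peg: arm end at (270,460), peg at (240,485), fingers clear of it. I lift, move over the button, and measure the pointer angle before pressing.

```bash
python3 -m inch '[[0,0,-0.05,0,0,0],[0,0,-0.09,0,0,0],[0,0,-0.09,0,0,0]]'
python3 - <<'E'
from h import *;from bench import observe
s=observe();t=Ro.from_rotvec(s["ee_rot"]).apply([0,1,0]);print(delta(s,[.508,.239,.148],np.arctan2(t[1],t[0])))
E
```

```text
clock: 7.02
tcp_pos: [0.5519, 0.1272, 0.1518]
ee_rot: [-1.627, 2.679, -0.004]
contact_force: [-0.6, -1.0, -1.3]
finger_gap: -0.0003
grasp_force: 0.0
[-0.0789, 0.0905, 0.0037, -0.0059, 0.0049, 0.0]
```

```bash
python3 -m inch '[[-0.039,0.045,0,0,0,0],[-0.078,0.091,0,0,0,0],[-0.078,0.091,0,0,0,0],[-0.078,0.091,0,0,0,0],[-0.078,0.091,0,0,0,0]]'
python3 look.py l3
python3 - <<'E'
from h import *;from bench import observe,optics
s=observe();t=Ro.from_rotvec(s["ee_rot"]).apply([0,1,0]);print(delta(s,[.508,.239,.075],np.arctan2(t[1],t[0])))
for n in("scene","top"):
    W=cloud(optics.read_camera(n));d=W[...,:2]-AX;r=np.hypot(d[...,0],d[...,1])
    k=(abs(W[...,2]-.074)<.008)&(r<.055)&(r>.025);m=d[k].mean(0) if k.any() else [0,0];print(n,k.sum(),np.arctan2(m[1],m[0])-YAW)
E
```

```text
clock: 7.65
tcp_pos: [0.5053, 0.2367, 0.1478]
ee_rot: [1.628, -2.686, 0.0]
contact_force: [0.7, -0.3, -0.7]
finger_gap: -0.0002
grasp_force: 0.0
[0.50552024 0.23669873 0.14807434] [-0.45  0.43 -0.29]
[-0.0032, -0.0011, 0.0731, 0.0002, -0.0004, 0.0]
scene 126 1.393577691739698
top 119 1.291784129234688
```

View pics/l3.png

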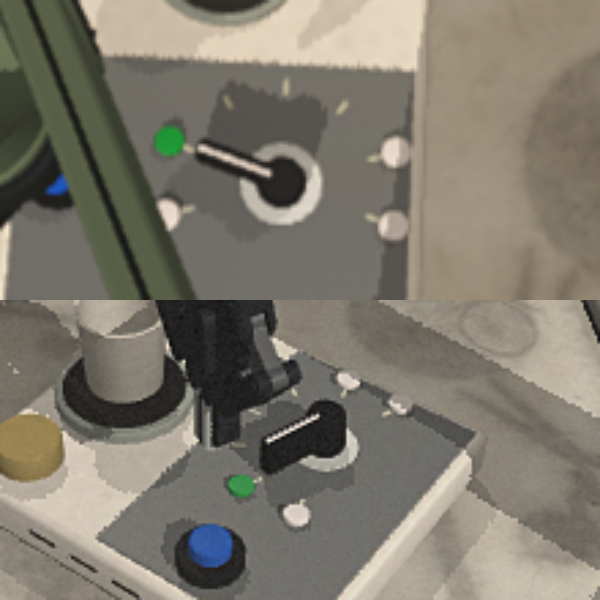

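The top view shows the pointer ending at (200,150), next to the green peg at (170,140). The measured angle is about 1.29 rad, so it sits in the right click. Now I lower to just above the button.

```bash
python3 -m inch '[[-0.002,-0.001,0.04,0,0,0],[-0.003,-0.001,0.065,0,0,0],[-0.003,-0.001,0.075,0,0,0],[-0.003,-0.001,0.075,0,0,0],[-0.003,-0.001,0.075,0,0,0]]'
python3 -m inch '[[0,0,0.002,0,0,0],[0,0,0.004,0,0,0],[0,0,0.006,0,0,0],[0,0,0.008,0,0,0],[0,0,0.008,0,0,0]]'
```

```text
clock: 8.48
tcp_pos: [0.5082, 0.2403, 0.0744]
ee_rot: [-1.629, 2.684, -0.0]
contact_force: [0.1, 0.7, -0.6]
finger_gap: 0.0002
grasp_force: 0.0
clock: 9.1
tcp_pos: [0.5074, 0.2401, 0.0654]
ee_rot: [-1.63, 2.685, 0.0]
contact_force: [-0.3, -0.2, 1.9]
finger_gap: -0.0
grasp_force: 0.9
```

```bash
python3 -m inch '[[0,0,0.0015,0,0,0],[0,0,0.003,0,0,0],[0,0,0.003,0,0,0]]'
python3 -m inch '[[0,0,0.001,0,0,0],[0,0,0.002,0,0,0],[0,0,0.002,0,0,0]]'
```

```text
clock: 9.48
tcp_pos: [0.5074, 0.2401, 0.0624]
ee_rot: [-1.63, 2.685, 0.0]
contact_force: [-1.7, -0.9, 4.0]
finger_gap: -0.0003
grasp_force: 1.7
clock: 9.85
tcp_pos: [0.5074, 0.2401, 0.0604]
ee_rot: [-1.63, 2.685, 0.0]
contact_force: [-1.5, -0.0, 4.9]
finger_gap: -0.0
grasp_force: 2.3
```

```bash
python3 -m inch '[[0,0,0.001,0,0,0],[0,0,0.001,0,0,0],[0,0,0.001,0,0,0]]'
```

```text
clock: 10.22
tcp_pos: [0.5075, 0.2401, 0.06]
ee_rot: [-1.63, 2.685, 0.0]
contact_force: [-2.3, -1.1, 9.9]
finger_gap: -0.0001
grasp_force: 4.3
```

The force has risen to 10 N and the travel has stopped, so the button is fully down. I lift off and check.

```bash
python3 -m inch '[[0,0,-0.005,0,0,0],[0,0,-0.02,0,0,0],[0,0,-0.06,0,0,0],[0,0,-0.12,0,0,0],[0,0,-0.12,0,0,0],[0,0,-0.12,0,0,0]]'
python3 look.py l4
```

```text
clock: 10.98
tcp_pos: [0.507, 0.2398, 0.1792]
ee_rot: [1.63, -2.685, -0.0]
contact_force: [-1.1, -0.5, -0.3]
finger_gap: 0.0001
grasp_force: 0.0
[0.50641788 0.23960825 0.17785138] [-1.09 -0.88  0.11]
```

View pics/l4.png

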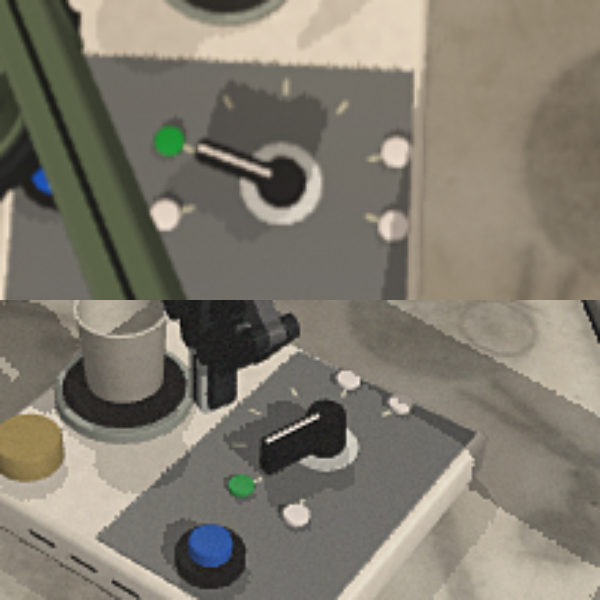

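The pointer is still at the green peg (200,150 against 170,140), the button is up again at (210,545), and the cup and cap haven't moved. I hand in the job.

```bash
python3 -c "
from bench import ticket;print(ticket.close_job())"
```

```text
the job is handed in; nothing more can be done
None
```

I turned the selector three clicks to the green peg and let it go, then pressed the start button fully down (about 10 N) and released it; the job is handed in, but no verdict came back.

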